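# Switch the bead sorter to its other tray and let the beads run

### The arm

A 6-joint arm with a two-finger parallel gripper is mounted at the origin on the work surface. World frame = base frame: x ahead of the robot, y to its left, z up, the work surface at z = 0. Lengths are in m, angles in rad, forces in N, time in s.
With the tool pointing down it reaches from about 0.25 to 0.8 m from the base axis. Payload 3.9 kg.
Tool frame: the origin (TCP) lies midway between the tips of the shut fingers; the grasp point (between the pads) lies 19 mm behind it; z points along the fingers, y is the line along which they close (so a half turn about z gives the same grasp; the last joint's range is limited). The gripper opens to 85 mm and grips with 20 to 120 N. Pads are 22 mm wide; open, the fingers measure 114 mm over their backs; the gripper's body (76 mm by 85 mm) begins 54 mm behind the grasp point. The pads swing forward as they close: fully open they stand 13 mm farther back than shut.
Start: joints at [-1.123, 0.26, -0.138, 1.173, 0, 1.571], TCP at [0.227, -0.473, 0.231] pointing down, gripper open.
Joint ranges: [-2.78, 2.78], [-0.83, 1.72], [-1.28, 1.37], [-1.9, 2.12], [-1.57, 1.48], [-3.14, 3.14]. Speed limits (rad/s): [2.57, 2.57, 3.14, 3.14, 3.14, 3.14].

### API

Orientations are given as a 3x3 rotation matrix whose columns are the frame's x, y, z axes.
In Python, from cell import arm gives the robot as it stands. The module is installed in compiled form; this text tells all that it offers.
- The arm moves only by the tool apply_moves, never from a script. Its argument "steps" is a list of rows, each an object with "dp": the shift along the world's x, y, z in mm, a list of three; "spin": the turn about the world's z in degrees. A call has 1 to 5 rows; each row shifts and turns the commanded pose from where the row before left it; what a row does not reach is not made up. A row lasts 1/10 s, in which the tool goes at most 50 mm and 8.59 degrees, less where a joint would pass 70% of its speed; a pose out of reach is approached as far as the arm can. A call is refused whole if a number of a shift passes 50 or a number of a turn 8.59, either way. A call with a gripper value outside its range is refused whole. "jaw" is the opening, from -1 (shut) to 1 (fully open), set as the call begins (left out, the last holds). The fingers move at their own pace and stop on an object; "squeeze" is the grip in N (left out, the last holds). Time passes only in rows, so rows that do not move let the fingers close. It gives the time, the measured TCP pose, the force, the opening and the grip force at its end, in the units of the state.
- arm.state(): the state, without advancing time (a new reading comes with each control period).
- arm.grab_frame(name): name is "side" or "top" or "wrist"; returns (picture, depth): 384x512x3 uint8, red, green, blue; 384x512 float32, m along the optical axis (not along the pixel's ray), 0 where there is no reading.
- arm.camera_info(name): a dict with "fx", "fy", "cx", "cy" (pixels), "world_to_cam" (4x4, takes a point from world to camera coordinates). Camera axes: x right, y down, z forward; pixel columns grow to the right and rows downward; lengths in m; the calibration is good to about 2 mm. A picture is of the moment at which its call begins: read the wrist's pose just before it. camera_info takes no time and is no camera call; for the wrist camera it gives the pose at the moment of the call.
- arm.finish_job(): hands the job in; it is judged then, once.
The state is a dict: "time": time; "joint_positions": joint angles; "dq": joint speeds; "tau": joint torques, N m; "ee_pos": TCP position; "orientation": TCP orientation; "ft_force": force on the tool from outside, world axes, zero at the start; "torque": the same for the moment, N m; "finger_gap": finger opening in m; "grasp_force": force on a finger pad.
Only numpy, scipy, OpenCV 4.12 (cv2) and the standard library are available. Lean on these libraries where they do the work, as an engineer would, in place of code of your own. Each camera call takes 0.05 s, during which the arm holds its last target. There are 200 camera calls.

### The job

The bead sorter's seesaw gate is tipped towards one of its two trays: press down the red pad that stands high, so that the gate rocks over and stays tipped to the other side. Then push the orange fin sideways to open the stop, so that all three waiting beads roll down the other chute and end in the tray on that side. Nothing is to be picked up: never touch or lift the beads, and leave the other things on the table where they are.

Things in the scene. Friction and masses are not known exactly. Their poses are not given: they have to be found in the camera images.
- sorter: Fixed bead sorter; origin on the table right under the gate's pivot. Its x points away from the robot to the feed ramp, y left along the seesaw, z up; turned a little about z. Pivot along x, 120 mm high. Feed ramp: 30 mm wide channel at y = 0, floor rising from 156 mm high at x = 18 mm to 182 mm at x = 168 mm (end wall 205 mm). Chutes (up to 115 mm high) run from |y| = 80 mm down to the trays.
- gate (a joint): Seesaw gate, a grey trough 176 mm long along the sorter's y: +0.3 rad is tipped fully left (beads run to the left tray), -0.3 rad fully right. Top-heavy (a 34 mm brass weight on a mast amid the front bar, top 62 mm above the pivot): it falls to whichever side it is past level and rests at +0.3 or -0.3, where it starts. Under 2 N on a pad rocks it over.
- pad_left (a point): Centre of the top of the red press pad (disc 32 mm across, 8 mm thick) at the left end of the gate's front bar, on the robot's side: 62 mm from the pivot's middle towards the robot, 90 mm left. Moves with the gate: about 154 mm above the table when high, 101 mm when low. Free space under it; the gate's own end stop limits it.
- pad_right (a point): The same for the right pad, 90 mm to the right of the pivot.
- stop (a joint): Sliding stop of the feed ramp: 0 to 0.055 m along the sorter's +y (to the left). About 0 is shut (starts 0 to 4 mm); the beads are free from 35 mm on; it stays where it is left. About 1 N of friction.
- stop_fin (a point): Middle of the top of the orange upright fin on the stop (20 mm along the sorter's x, 8 mm along y, standing 34 mm above the steel blade). It is 32 mm beyond the pivot in the sorter's x, its top 223 mm above the table, and free on both sides. Push it to the left (sorter's +y) by its right face.
- bead1_center (a point): Centre of a loose polished bead, 20 mm across, 10 to 17 g (green glass); number 1 in the line behind the stop, which starts with centres about 170 to 178 mm high
- bead2_center (a point): Centre of a loose polished bead, 20 mm across, 10 to 17 g (amber glass); number 2 in the line behind the stop, which starts with centres about 170 to 178 mm high
- bead3_center (a point): Centre of a loose polished bead, 20 mm across, 10 to 17 g (red-brown stone); number 3 in the line behind the stop, which starts with centres about 170 to 178 mm high
- tray_left_in (a point): Middle of the inner floor of the blue tray under the left chute, fixed to the sorter 208 mm left of the pivot; 80 by 80 mm inside, floor 5 mm and walls 34 mm high (outer wall 68 mm).
- tray_right_in (a point): The same for the white tray under the right chute, 208 mm right of the pivot.
- dop1: Bystander: dop stick standing on a pink round foot (60 mm), 105 mm tall, behind the left chute. Origin under its foot.
- dop2: Bystander: the same, behind the right chute.
- dish: Bystander: small brass dish, 72 mm across, 18 mm high, left of the sorter.
- wrench: Bystander: flat wrench, 140 mm long, right of the sorter.
- jar: Bystander: glass jar with blue cap, 48 mm across, 70 mm tall, left of the sorter.
- lens: Bystander: steel eye loupe standing on the table, 34 mm across, 28 mm tall, between sorter and robot.

How it is judged:
By the outcome, as a careful person would: the job done as asked, in the order asked, and still so for the second after the job is handed in, with the robot touching nothing.
It also fails if it takes over 40 s, if anything falls off the work surface, if the arm or the gripper's body presses on something with over 40 N, if the wrist force passes 120 N, or if a joint passes its speed limit or range.

## Working session

There is one attempt and no reset: what is moved stays moved. The work goes in short steps, Python scripts to look and compute and a tool call to move; the robot and the scene stay as the last step left them, time stands still between calls to the robot, and variables do not carry over. Pictures are saved under pics/ and viewed, at most 10 in all, crops included, and the job is handed in when it is done.

Besides the shell and the picture viewer there is one more tool, called after "Emit:" in YAML: its name, and indented under it one key for each argument. apply_moves: Moves the arm, as the interface text tells. Its arguments: {"type":"object","properties":{"steps":{"type":"array","items":{"type":"object","properties":{"dp":{"type":"array","items":{"type":"number"}},"spin":{"type":"number"}}}},"jaw":{"type":"number"},"squeeze":{"type":"number"}},"required":["steps"]}

```bash
mkdir -p pics
cat > h.py <<'E'
import numpy as np, cv2
from cell import arm
def grab(n):
    ci=arm.camera_info(n); im,d=arm.grab_frame(n)
    T=np.linalg.inv(np.array(ci["world_to_cam"]))
    v,u=np.mgrid[0:384,0:512]
    P=np.stack([(u-ci["cx"])/ci["fx"]*d,(v-ci["cy"])/ci["fy"]*d,d],-1)@T[:3,:3].T+T[:3,3]
    P[d==0]=np.nan
    return im,d,P
E
python3 - <<'E'
from h import *
ims=[]
for n in("top","side"):
    im,d,P=grab(n); np.savez(n,im=im,P=P)
    ims.append(im)
    h=cv2.cvtColor(im,cv2.COLOR_RGB2HSV)
    for nm,lo,hi in(("red",(0,150,80),(6,255,255)),("red2",(174,150,80),(179,255,255)),("orange",(8,170,120),(20,255,255)),("blue",(100,120,60),(125,255,255))):
        m=cv2.inRange(h,lo,hi); k,l,s,c=cv2.connectedComponentsWithStats(m)
        for i in range(1,k):
            if s[i,4]>25: print(n,nm,s[i],c[i].round(),np.nanmedian(P[l==i],0).round(3),np.nanmax(P[l==i][:,2]).round(3))
cv2.imwrite("pics/a.png",cv2.resize(cv2.cvtColor(np.vstack(ims),cv2.COLOR_RGB2BGR),(400,600)))
cv2.imwrite("pics/top.png",cv2.cvtColor(ims[0],cv2.COLOR_RGB2BGR));cv2.imwrite("pics/side.png",cv2.cvtColor(ims[1],cv2.COLOR_RGB2BGR))
print(arm.state())
E
```

```text
top red [366  87   6   6  30] [368.  90.] [ 0.888 -0.304  0.087] 0.091
top red [224 224  11  12  95] [229. 230.] [0.496 0.09  0.101] 0.107
top red [288 240  13  13 127] [294. 246.] [ 0.452 -0.076  0.154] 0.16
top orange [209  83   5  12  45] [211.  89.] [0.925 0.15  0.022] 0.029
top orange [160  84   4  12  40] [162.  89.] [0.928 0.298 0.022] 0.027
top orange [146  90   5  15  57] [148.  97.] [0.9   0.339 0.023] 0.029
top orange [195  90   5  12  45] [197.  95.] [0.903 0.192 0.023] 0.029
top orange [202  96   5   8  30] [204.  99.] [0.894 0.171 0.023] 0.027
top orange [273 177   6   7  34] [276. 180.] [ 0.613 -0.032  0.185] 0.189
top orange [271 185   6   7  34] [274. 188.] [ 0.594 -0.027  0.182] 0.187
top orange [502 190  10  54 325] [508. 216.] [ 0.53  -0.665  0.073] 0.079
top orange [269 193   5  10  28] [271. 197.] [ 0.565 -0.018  0.223] 0.225
top blue [122  84  17  21 140] [129.  94.] [0.914 0.396 0.023] 0.029
top blue [153 152  17  16 211] [161. 159.] [0.698 0.282 0.069] 0.074
top blue [ 174  179   42   41 1034] [192. 199.] [0.592 0.204 0.006] 0.073
side red [301 174   8   7  4
[... 530 characters left out ...]
59e-06,  1.57078444e+00]), 'dq': array([-1.60315408e-04, -3.15133338e-04,  3.79067469e-03,  9.25533408e-04,
        1.97187050e-05, -3.82178756e-04]), 'tau': array([-7.79648781e-04, -4.06509733e+01,  2.54527152e+01,  1.01023901e-02,
       -1.32394998e-04,  1.86885012e-05]), 'ee_pos': array([ 0.22704438, -0.47269548,  0.23054818]), 'orientation': array([[ 9.01404428e-01,  4.32977455e-01, -7.61461029e-04],
       [ 4.32978125e-01, -9.01403056e-01,  1.57269048e-03],
       [-5.44377595e-06, -1.74732613e-03, -9.99998473e-01]]), 'ft_force': array([-0.36574748,  0.67074759, -0.71928396]), 'torque': array([0.00953389, 0.02656111, 0.03729009]), 'grasp_force': 0.0, 'finger_gap': 0.08573097256018503}
```

View pics/top.png

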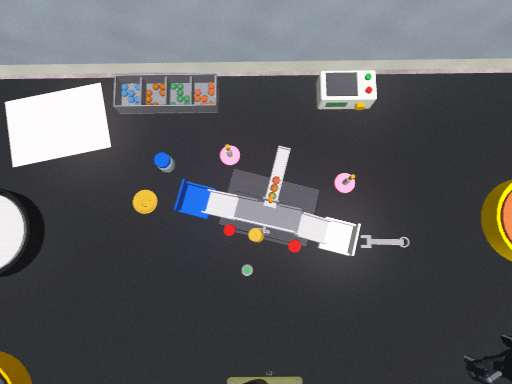

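View pics/side.png

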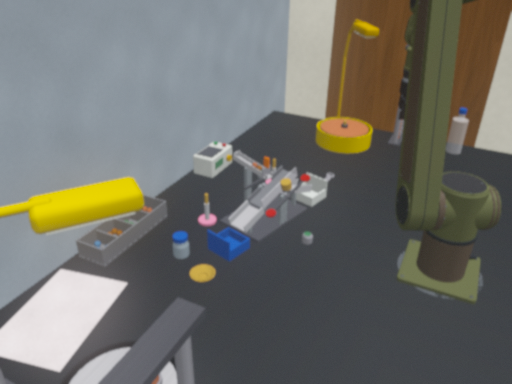

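The top view shows the right red pad (294,246) high at z = 0.154 and the left pad (229,230) low. The orange fin is at (271,197), and the beads are behind it. The sorter is yawed about -14.8°, so I press the right pad and the beads should go to the white tray.

Emit:
apply_moves:
  steps:
    - {"dp":[22,39,0],"spin":-8.1}
    - {"dp":[22,39,0],"spin":-8.1}
    - {"dp":[22,39,0],"spin":-8.1}
    - {"dp":[22,39,0],"spin":-8.1}
    - {"dp":[22,39,0],"spin":-8.1}
  jaw: -1
  squeeze: 20

```text
time: 0.6
ee_pos: [0.3338, -0.284, 0.231]
orientation: [[0.972, -0.236, -0.0], [-0.236, -0.972, 0.0], [-0.0, -0.0, -1.0]]
ft_force: [0.4, 0.0, -1.0]
finger_gap: 0.0118
grasp_force: 0.0
```

Emit:
apply_moves:
  steps:
    - {"dp":[23,40,0]}
    - {"dp":[23,40,0]}
    - {"dp":[23,40,0]}
    - {"dp":[23,40,0]}
    - {"dp":[23,39,0]}

```text
invalid input at $.steps[0]: expected keys dp, spin
```

Emit:
apply_moves:
  steps:
    - {"dp":[0,0,-20]}
    - {"dp":[0,0,-20]}
    - {"dp":[0,0,-10]}
    - {"dp":[0,0,0]}
    - {"dp":[0,0,0]}

```text
invalid input at $.steps[0]: expected keys dp, spin
```

Emit:
apply_moves:
  steps:
    - {"dp":[23,40,0],"spin":0}
    - {"dp":[23,40,0],"spin":0}
    - {"dp":[23,40,0],"spin":0}
    - {"dp":[23,40,0],"spin":0}
    - {"dp":[23,39,0],"spin":0}

```text
time: 1.1
ee_pos: [0.4466, -0.0942, 0.2311]
orientation: [[0.977, -0.213, 0.001], [-0.213, -0.977, 0.009], [-0.001, -0.009, -1.0]]
ft_force: [0.0, -0.9, 0.4]
finger_gap: -0.0001
grasp_force: 0.0
```

Emit:
apply_moves:
  steps:
    - {"dp":[0,0,-20],"spin":0}
    - {"dp":[0,0,-20],"spin":0}
    - {"dp":[0,0,-10],"spin":0}
    - {"dp":[0,0,0],"spin":0}
    - {"dp":[0,0,0],"spin":0}

```text
time: 1.6
ee_pos: [0.4462, -0.0971, 0.1816]
orientation: [[0.976, -0.218, 0.002], [-0.218, -0.976, 0.009], [-0.0, -0.009, -1.0]]
ft_force: [-0.7, -0.4, -0.7]
finger_gap: 0.0001
grasp_force: 0.0
```

Run:
```python
from h import *
print(arm.state()["ee_pos"])
im,d,P=grab("wrist"); cv2.imwrite("pics/w1.png",im[...,::-1])
```

```text
[ 0.44622237 -0.09706522  0.18160119]
```

View pics/w1.png

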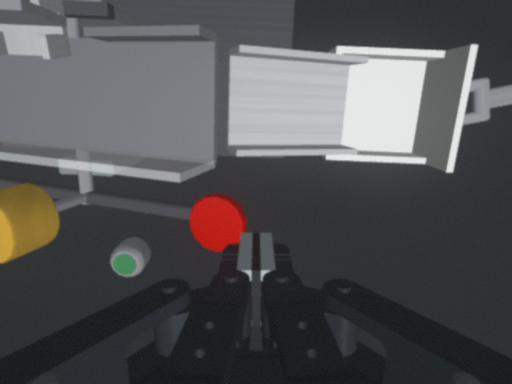

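The wrist view shows the pad at (218,223), left of and slightly ahead of the fingertips at about (256,245). That matches the computed offset of (+6,+18) mm. I correct for it and press.

Emit:
apply_moves:
  steps:
    - {"dp":[6,18,0],"spin":-2.4}
    - {"dp":[0,0,-10],"spin":0}
    - {"dp":[0,0,-10],"spin":0}
    - {"dp":[0,0,-8],"spin":0}
    - {"dp":[0,0,-8],"spin":0}

```text
time: 2.15
ee_pos: [0.4466, -0.1003, 0.1444]
orientation: [[0.973, -0.233, 0.004], [-0.233, -0.972, 0.021], [-0.001, -0.021, -1.0]]
ft_force: [-2.4, -8.6, 2.5]
finger_gap: -0.0
grasp_force: 4.5
```

Emit:
apply_moves:
  steps:
    - {"dp":[0,0,-8],"spin":0}
    - {"dp":[0,0,-8],"spin":0}
    - {"dp":[0,0,-8],"spin":0}
    - {"dp":[0,0,-6],"spin":0}
    - {"dp":[0,0,-4],"spin":0}

```text
time: 2.65
ee_pos: [0.4457, -0.1033, 0.1101]
orientation: [[0.972, -0.235, 0.002], [-0.235, -0.972, 0.014], [-0.002, -0.014, -1.0]]
ft_force: [-2.9, -13.6, -0.5]
finger_gap: -0.0
grasp_force: 7.7
```

Side force has built up, so I back off upward and look.

Emit:
apply_moves:
  steps:
    - {"dp":[0,-10,10],"spin":0}
    - {"dp":[0,0,30],"spin":0}
    - {"dp":[0,0,30],"spin":0}
    - {"dp":[0,0,0],"spin":0}
    - {"dp":[0,0,0],"spin":0}

```text
time: 3.15
ee_pos: [0.4482, -0.1087, 0.1819]
orientation: [[0.973, -0.232, 0.008], [-0.232, -0.972, 0.026], [0.002, -0.027, -1.0]]
ft_force: [-0.1, -0.1, -0.3]
finger_gap: -0.0001
grasp_force: 0.0
```

Run:
```python
from h import *
s=arm.state();print(s["ee_pos"],s["ft_force"],s["joint_positions"])
im,d,P=grab("wrist"); im2,d,P=grab("top")
cv2.imwrite("pics/w2.png",np.hstack([cv2.resize(im,(400,300)),cv2.resize(im2[130:290,170:383],(400,300))])[...,::-1])
h=cv2.cvtColor(im2,cv2.COLOR_RGB2HSV);m=cv2.inRange(h,(0,150,80),(6,255,255)); k,l,s,c=cv2.connectedComponentsWithStats(m)
for i in range(1,k):
    if s[i,4]>25: print(s[i],np.nanmedian(P[l==i],0).round(3))
```

```text
[ 0.44822368 -0.10866541  0.18188537] [-0.073268   -0.0560826  -0.28046451] [-0.25646989  0.17967162 -0.37914147  1.01087081  0.02680925  3.11923459]
[366  87   6   6  30] [ 0.888 -0.304  0.087]
[223 223  12  13 107] [0.495 0.086 0.154]
[288 249  10   4  27] [ 0.442 -0.078  0.099]
```

View pics/w2.png

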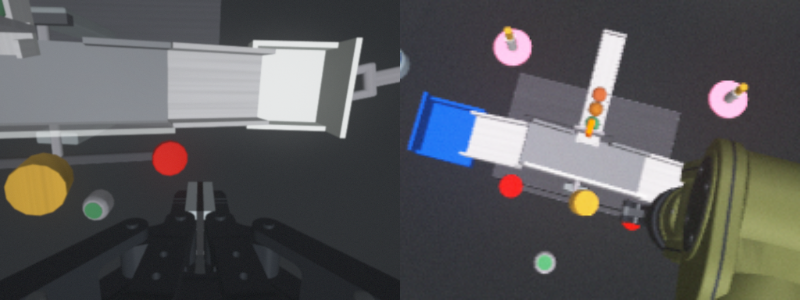

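The gate is now tipped right: the left pad is high at z = 0.154 and the right pad low at z = 0.099. Joint 6 was near its range limit, which explains the shortfall, so I rise and turn the tool back by +90°.

Emit:
apply_moves:
  steps:
    - {"dp":[0,0,40],"spin":8}
    - {"dp":[0,0,40],"spin":8}
    - {"dp":[0,0,0],"spin":8}
    - {"dp":[0,0,0],"spin":8}
    - {"dp":[0,0,0],"spin":8}

```text
time: 3.75
ee_pos: [0.447, -0.1084, 0.2603]
orientation: [[0.892, 0.452, -0.014], [0.453, -0.891, 0.024], [-0.001, -0.028, -1.0]]
ft_force: [-0.4, -0.0, -1.0]
finger_gap: -0.0001
grasp_force: 0.0
```

Emit:
apply_moves:
  steps:
    - {"dp":[20,10,0],"spin":8}
    - {"dp":[25,14,0],"spin":8}
    - {"dp":[25,14,0],"spin":8}
    - {"dp":[25,14,0],"spin":8}
    - {"dp":[14,10,0],"spin":8}

```text
time: 4.25
ee_pos: [0.5576, -0.0455, 0.2594]
orientation: [[0.391, 0.92, -0.026], [0.92, -0.391, 0.011], [-0.0, -0.028, -1.0]]
ft_force: [0.4, -0.2, 0.2]
finger_gap: -0.0001
grasp_force: 0.0
```

Emit:
apply_moves:
  steps:
    - {"dp":[0,0,0],"spin":5}
    - {"dp":[0,0,0],"spin":0}
    - {"dp":[0,0,0],"spin":0}

```text
time: 4.55
ee_pos: [0.5558, -0.0466, 0.2602]
orientation: [[0.318, 0.948, -0.027], [0.948, -0.318, 0.008], [-0.001, -0.029, -1.0]]
ft_force: [-0.3, 0.5, 0.8]
finger_gap: 0.0001
grasp_force: 0.0
```

Run:
```python
from h import *
s=arm.state();print(s["ee_pos"],s["joint_positions"][5],s["orientation"].round(3))
im,d,P=grab("wrist"); cv2.imwrite("pics/w3.png",im[...,::-1])
h=cv2.cvtColor(im,cv2.COLOR_RGB2HSV);m=cv2.inRange(h,(8,170,100),(20,255,255))&(P[...,2]>.195).astype(np.uint8)*255
p=P[m>0];X=np.array([.967,-.256]);Y=np.array([.256,.967])
print(len(p),np.nanmin(p,0),np.nanmax(p,0))
q=p[p[:,2]>.215]; print(np.median(q,0), (s["ee_pos"][:2]-np.median(q,0)[:2])@np.c_[X,Y])
```

```text
[ 0.55577029 -0.04655257  0.26017651] 1.8070378651846513 [[ 0.318  0.948 -0.027]
 [ 0.948 -0.318  0.008]
 [-0.001 -0.029 -1.   ]]
345 [ 0.55719414 -0.02423254  0.20120327] [ 0.57625718 -0.01335099  0.22512687]
[ 0.56838742 -0.01675056  0.22233602] [-0.00457145 -0.03204852]
```

View pics/w3.png

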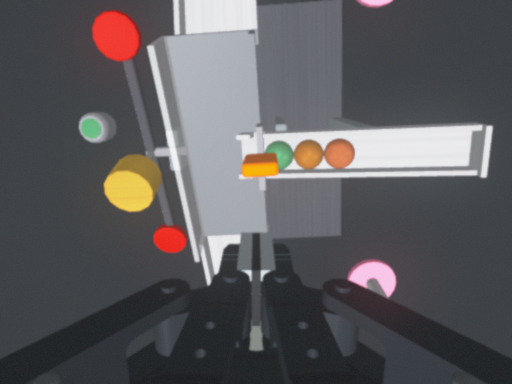

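The wrist view shows the fin at (260,165) with the three beads behind it at (278,155) to (340,153). The fingers are 32 mm to its right. I descend beside the fin.

Emit:
apply_moves:
  steps:
    - {"dp":[2,0,-20],"spin":4}
    - {"dp":[1,0,-20],"spin":0}
    - {"dp":[0,0,-13],"spin":0}
    - {"dp":[0,0,0],"spin":0}
    - {"dp":[0,0,0],"spin":0}

```text
time: 5.1
ee_pos: [0.5591, -0.0469, 0.2085]
orientation: [[0.25, 0.968, -0.026], [0.968, -0.25, 0.006], [-0.0, -0.027, -1.0]]
ft_force: [0.7, 0.7, 0.1]
finger_gap: -0.0
grasp_force: 0.0
```

Emit:
apply_moves:
  steps:
    - {"dp":[2,8,0],"spin":0}
    - {"dp":[2,8,0],"spin":0}
    - {"dp":[2,8,0],"spin":0}
    - {"dp":[2,8,0],"spin":0}
    - {"dp":[2,8,0],"spin":0}

```text
time: 5.6
ee_pos: [0.57, -0.0059, 0.2086]
orientation: [[0.249, 0.968, -0.025], [0.969, -0.249, 0.006], [-0.0, -0.025, -1.0]]
ft_force: [-0.2, -0.7, 1.2]
finger_gap: -0.0003
grasp_force: 0.6
```

Emit:
apply_moves:
  steps:
    - {"dp":[2,8,0],"spin":0}
    - {"dp":[2,8,0],"spin":0}
    - {"dp":[2,7,0],"spin":0}
    - {"dp":[0,0,0],"spin":0}
    - {"dp":[0,0,0],"spin":0}

```text
time: 6.1
ee_pos: [0.5753, 0.0168, 0.2081]
orientation: [[0.249, 0.968, -0.026], [0.969, -0.248, 0.007], [-0.0, -0.027, -1.0]]
ft_force: [0.4, -0.1, -0.7]
finger_gap: 0.0001
grasp_force: 0.0
```

Emit:
apply_moves:
  steps:
    - {"dp":[-2,-8,0],"spin":0}
    - {"dp":[0,0,20],"spin":0}
    - {"dp":[0,0,40],"spin":0}
    - {"dp":[0,0,40],"spin":0}
    - {"dp":[0,0,20],"spin":0}

```text
time: 6.6
ee_pos: [0.5741, 0.0074, 0.332]
orientation: [[0.25, 0.968, -0.021], [0.968, -0.25, 0.006], [0.001, -0.022, -1.0]]
ft_force: [0.5, 0.8, 0.7]
finger_gap: 0.0
grasp_force: 0.0
```

Emit:
apply_moves:
  steps:
    - {"dp":[-40,0,20],"spin":0}
    - {"dp":[-40,0,0],"spin":0}
    - {"dp":[-40,0,0],"spin":0}
    - {"dp":[0,0,0],"spin":0}
    - {"dp":[0,0,0],"spin":0}

```text
time: 7.1
ee_pos: [0.4528, 0.0077, 0.3489]
orientation: [[0.25, 0.968, -0.024], [0.968, -0.25, 0.006], [0.0, -0.025, -1.0]]
ft_force: [1.5, 0.1, -0.1]
finger_gap: -0.0
grasp_force: 0.0
```

Emit:
apply_moves:
  steps:
    - {"dp":[0,0,0],"spin":0}
    - {"dp":[0,0,0],"spin":0}
    - {"dp":[0,0,0],"spin":0}
    - {"dp":[0,0,0],"spin":0}
    - {"dp":[0,0,0],"spin":0}

```text
time: 7.6
ee_pos: [0.4539, 0.0083, 0.3481]
orientation: [[0.249, 0.968, -0.026], [0.968, -0.249, 0.006], [-0.0, -0.027, -1.0]]
ft_force: [0.3, -0.1, 0.5]
finger_gap: 0.0001
grasp_force: 0.0
```

Run:
```python
from h import *
s=arm.state();print(s["time"],s["ee_pos"])
a=[cv2.resize(grab(n)[0][y:y+150,x:x+200] if n!="wrist" else grab(n)[0],(400,300)) for n,y,x in(("wrist",0,0),("top",130,170),("side",130,190))]
cv2.imwrite("pics/w4.png",np.vstack([np.hstack(a[:2]),np.hstack([a[2],a[2]*0])])[...,::-1])
```

```text
7.6 [0.45389723 0.00834135 0.34808453]
```

View pics/w4.png

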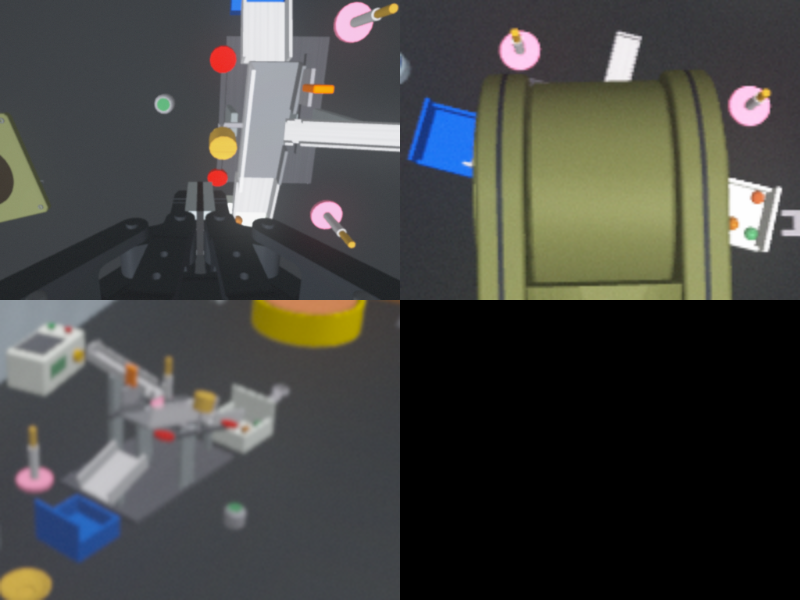

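The top crop shows all three beads in the white tray at about (757,197), (733,223) and (751,233). The stop is open and the gate is tipped right. I let things settle, then check once more before handing in.

Emit:
apply_moves:
  steps:
    - {"dp":[0,0,0],"spin":0}
    - {"dp":[0,0,0],"spin":0}
    - {"dp":[0,0,0],"spin":0}
    - {"dp":[0,0,0],"spin":0}
    - {"dp":[0,0,0],"spin":0}

```text
time: 8.25
ee_pos: [0.4535, 0.0083, 0.3483]
orientation: [[0.249, 0.968, -0.025], [0.968, -0.249, 0.006], [-0.0, -0.026, -1.0]]
ft_force: [0.1, 0.3, 0.7]
finger_gap: 0.0004
grasp_force: 0.0
```

Emit:
apply_moves:
  steps:
    - {"dp":[0,0,0],"spin":0}
    - {"dp":[0,0,0],"spin":0}
    - {"dp":[0,0,0],"spin":0}
    - {"dp":[0,0,0],"spin":0}
    - {"dp":[0,0,0],"spin":0}

```text
time: 8.75
ee_pos: [0.4535, 0.0083, 0.3483]
orientation: [[0.249, 0.968, -0.025], [0.968, -0.249, 0.006], [-0.0, -0.026, -1.0]]
ft_force: [0.3, 0.4, -0.1]
finger_gap: 0.0005
grasp_force: 0.0
```

Run:
```python
from h import *
im,d,P=grab("top"); h=cv2.cvtColor(im,cv2.COLOR_RGB2HSV)
m=cv2.inRange(h,(0,110,60),(90,255,255)); m[:,:330]=0; m[:205]=0; m[260:]=0; m[:,365:]=0
k,l,s,c=cv2.connectedComponentsWithStats(m)
ok=0
for i in range(1,k):
    if s[i,4]>8: ok+=1; print(s[i],np.nanmedian(P[l==i],0).round(3))
if ok==3: print(arm.finish_job())
```

```text
[346 225   6   7  32] [ 0.502 -0.244  0.022]
[334 239   5   6  25] [ 0.463 -0.208  0.023]
```

Run:
```python
from h import *
im,d,P=grab("top"); cv2.imwrite("pics/w5.png",cv2.resize(im[200:270,300:390],(720,560),interpolation=cv2.INTER_CUBIC)[...,::-1])
```

```text
(no output)
```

View pics/w5.png

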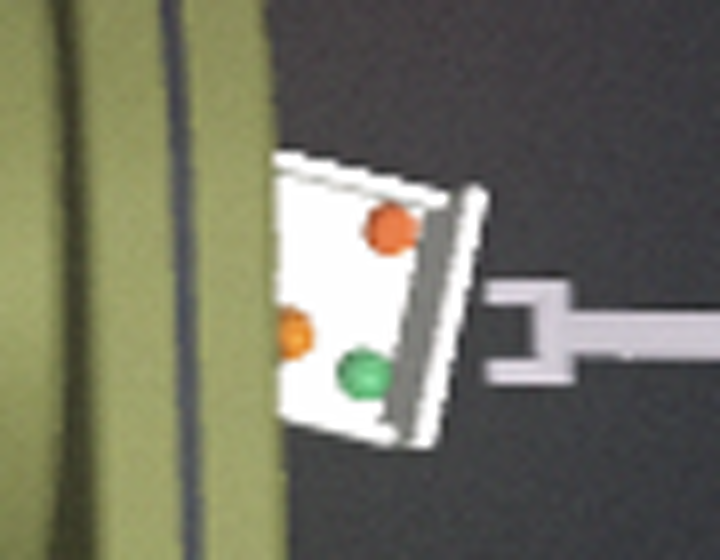

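The white tray holds all three beads: red at (390,228), amber at (293,333) and green at (366,375). The colour mask had simply missed one of them. I hand in.

```bash
python3 -c "
from cell import arm
print(arm.finish_job())"
```

```text
the job is handed in; nothing more can be done
None
```

The gate was rocked over to the right, the stop was pushed open, all three beads lie in the white right tray, and the job is handed in at about 9 s; the fingers met about 14 N of side force while pressing the pad.

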